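# Seat the coarse thread comb leaf in the press screw

### The arm

A 7-joint arm with a two-finger parallel gripper is mounted at the origin on the work surface. World frame = base frame: x ahead of the robot, y to its left, z up, the work surface at z = 0. Lengths are in m, angles in degrees, forces in N, time in s.
With the tool pointing down it reaches from about 0.4 to 0.85 m from the base axis. Payload 10.4 kg.
Tool frame: the origin (TCP) lies between the finger pads; the fingertips stand arm.tips_ahead ahead of it and the grasp point (between the pads) lies 6 mm ahead of it (arm.tips_ahead is the distance from the TCP to the fingertips, in m); z points along the fingers, y is the line along which they close (so a half turn about z gives the same grasp; the last joint's range is limited). The gripper opens to 87 mm and grips with 3 to 60 N. Pads are 19 mm wide; open, the fingers measure 117 mm over their backs; the gripper's body (75 mm by 190 mm) begins 51 mm behind the grasp point.
Start: joints at [-77.957, 19.034, -3.707, 83.658, 1.238, 77.344, -5.071], TCP at [0.144, 0.608, 0.248] pointing down, gripper open.
Joint ranges: [-148.97, 148.97], [-28.65, 121.19], [-84.17, 76.75], [9.2, 138.47], [-72.65, 252.65], [3.7, 117.97], [-149.18, 149.18]. Speed limits (degrees/s): [127.2, 127.2, 159.86, 159.86, 180, 180, 180].

### API

Orientations are given as a 3x3 rotation matrix whose columns are the frame's x, y, z axes.
In Python, from station import arm gives the robot as it stands.
- The arm moves only by the tool step_arm, never from a script. Its argument "targets" is a list of rows, each a list of 7 numbers: the turn, a rotation vector about the tool's x, y, z in rad, then the shift along the tool's x, y, z in m, then the opening in per cent of the stroke, from 0 (shut) to 100 (fully open). In form: [[rx, ry, rz, x, y, z, hand], ...]. A call has 1 to 10 rows; each row shifts and turns the commanded pose from where the row before left it, along the tool's axes as they then stand; what a row does not reach is not made up. A row lasts 1/10 s, in which the tool goes at most 50 mm and 8.59 degrees, less where a joint would pass 70% of its speed; a pose out of reach is approached as far as the arm can. A call is refused whole if a number of a shift passes 0.05 or a number of a turn 0.15, either way. A call with a gripper value outside its range is refused whole. The fingers move at their own pace and stop on an object; "newtons" is the grip in N (left out, the last holds). Time passes only in rows, so rows that do not move let the fingers close. It gives the time, the measured TCP pose, the force, the opening and the grip force at its end, in the units of the state.
- arm.read_state(): the state, without advancing time (a new reading comes with each control period).
- arm.capture(name): name is "scene" or "top"; returns (picture, depth): 384x512x3 uint8, red, green, blue; 384x512 float32, m along the optical axis (not along the pixel's ray), 0 where there is no reading.
- arm.calibration(name): a dict with "fx", "fy", "cx", "cy" (pixels), "k1" (the pictures are not rectified: a ray, as slopes to the right and down, at radius r is drawn at 1 + k1 r^2 times it, then the intrinsics apply), "R" (3x3) and "t" (3): a world point X has camera coordinates R X + t. Camera axes: x right, y down, z forward; pixel columns grow to the right and rows downward; lengths in m; the calibration is good to about 2 mm. A picture is of the moment at which its call begins. calibration takes no time and is no camera call.
- arm.hand_in(): hands the job in; it is judged then, once.
Trained networks look in the newest picture that a camera, given by its name, has taken for a name from the list of things; names that differ only in an ending like _2 or _b are one class to them, and where a whole thing is asked for, a point or a joint stands for the part that bears it (a point fixed in the world has none). Each returns a list of dicts, best first, with "p" (0 to 1); they miss things now and then, are a little off and sometimes report something else, mostly with a low value. They report only what shows in the picture. A call takes as long as a camera call. They do not tell look-alikes from the thing itself.
- arm.regions_of(camera, name): "pixels" (384x512 bool, what is visible of it) and "box" ([left, top, width, height] in pixels, round what is visible of it).
The state is a dict: "clock": time; "joint_positions": joint angles; "joint_velocities": joint speeds; "joint_efforts": joint torques, N m; "tool_pos": TCP position; "eef_rot": TCP orientation; "contact_force": force on the tool from outside, world axes, zero at the start; "moment": the same for the moment, N m; "opening": finger opening in m; "grip_force": force on a finger pad.
Only numpy, scipy, OpenCV 4.12 (cv2) and the standard library are available. Lean on these libraries where they do the work, as an engineer would, in place of code of your own. Each camera call takes 0.05 s, during which the arm holds its last target. There are 200 camera calls.

### The job

The press screw clamped in the V-blocks is to be checked with the thread pitch comb: take the longer, coarse-toothed leaf out of the wooden block, set it upright, teeth down, along the top of the screw between the two clamps, and feel it into the threads until it sits flat and fully home over its whole length. Press it home gently for a second without forcing it, then let go and leave it standing upright in the threads by itself for the light-gap check; leave the shorter leaf and everything else on the bench where it is.

Things in the scene. Friction and masses are not known exactly. Their poses are not given: they have to be found in the camera images.
- coarse_grip (a point): Grip centre of the longer, coarse comb leaf: an upright steel plate 90 mm long (x), 8 mm thick (y), z up, black plastic grip along its upper edge, 46 mm long, 12 thick, 24 high. Below this point: grip underside 12 mm, plate edge 24 mm, tooth tips 30 mm. 0.09 to 0.14 kg. Starts standing teeth down in an outer slot of the wooden block.
- coarse_end_a (a point): One end of the coarse leaf's tooth-tip line: 45 mm along the leaf's +x, 30 mm below the grip centre. Nine blunt 30-degree teeth, 10 mm apart, 6 mm high, tips 2.3 mm wide; seated, each has 0.5 mm play either side in its groove and its tip rests on the groove's bottom.
- coarse_end_b (a point): The other end of the tooth-tip line, 45 mm along the leaf's -x. Axes as the leaf. Let go in the grooves, the leaf stands upright by itself if its tip line is within 2 mm of the top line of the screw; farther off to a side it leans over that way.
- crest_line (a point): On the cradle midway between the clamps, on top of the thread crests, 122 mm above the bench; x along the screw, y across, z up. Thread: 70 mm over crests, pitch 10 mm, crests 3.7 mm wide, grooves 5.5 mm deep, 6.3 wide at the mouth. Where the crests lie along x is not known from this point: feel it. Leaf tips crest-on-crest stand at this height, home 5.5 mm lower.
- cradle: The holder: a dark steel plate 300 x 140 x 12 mm (origin under its middle, x along the screw), two steel V-blocks 45 mm long whose middles are 101 mm either side along x, each with a dark stirrup clamp 16 mm wide with a thumb screw, 162 mm high. The free screw between the V-blocks is 157 mm long. Fixed.
- rack: Wooden block 130 x 130 x 21 mm (origin under its middle), three slots along its x, each 100 mm long, 11 mm wide, 7 mm deep (floor 14 mm above the bench), at y = -38, 0 and +38 mm. The leaves stand in the outer two, either way round. Fixed.
- fine_grip (a point): Grip centre of the other leaf, shorter with fine teeth: plate 60 mm, grip 34 mm long, 12 mm thick, 24 mm high; 30 mm above its tooth tips. Stands in the other outer slot; to be left.
- marker: Marker pen, 130 mm long, 16 mm thick, lying beside the cradle (origin underside middle). Leave.
- hex_key: Bent hex key, 100 mm, 7 mm thick, lying beside the cradle (origin at the middle of its long arm). Leave.
- nut: Flanged bronze nut standing on its flange, 92 mm wide, 70 mm high (origin underside centre). Leave.
- beaker: Glass beaker 70 mm wide, 90 mm high (origin underside centre). Leave.
- caliper: Caliper 210 mm long lying by the wooden block, 13 mm high (origin underside middle of its beam). Leave.
Not all that is in view belongs to the job. Leave any green or pink look-alike of the part that bears coarse_grip alone.

How it is judged:
By the outcome, as a careful person would: the job done as asked, in the order asked, and still so for the second after the job is handed in, with the robot touching nothing.
It also fails if it takes over 58 s, if anything falls off the work surface, if the arm or the gripper's body presses on something with over 40 N, if the wrist force passes 120 N, or if a joint passes its speed limit or range.

## Working session

There is one attempt and no reset: what is moved stays moved. The work goes in short steps, Python scripts to look and compute and a tool call to move; the robot and the scene stay as the last step left them, time stands still between calls to the robot, and variables do not carry over. Pictures are saved under pics/ and viewed, at most 10 in all, crops included, and the job is handed in when it is done.

Besides the shell and the picture viewer there is one more tool, called after ">>>" as name(argument=value, ...) on one line, values as JSON. step_arm: Moves the arm, as the interface text tells. Its arguments: {"type":"object","properties":{"targets":{"type":"array","items":{"type":"array","items":{"type":"number"}}},"newtons":{"type":"number"}},"required":["targets"]}

```bash
ls; mkdir -p pics
cat > h.py <<'E'
import numpy as np,cv2
from station import arm
def world(cam,px,depth):
    c=arm.calibration(cam);px=np.atleast_2d(px).astype(float)
    K=np.array([[c['fx'],0,c['cx']],[0,c['fy'],c['cy']],[0,0,1]])
    # model: drawn = ray*(1+k1 r^2)
    u=cv2.undistortPoints(px[:,None,:],K,np.array([c['k1'],0,0,0.]))[:,0]
    P=np.c_[u,np.ones(len(u))]*np.asarray(depth).reshape(-1,1)
    return (P-np.array(c['t']))@np.array(c['R'])
def cloud(cam,mask,d):
    v,u=np.nonzero(mask&(d>0));return world(cam,np.c_[u,v],d[v,u]),np.c_[u,v]
E
python3 - <<'E'
from h import *
s=arm.read_state();print(s,arm.tips_ahead)
for n in("scene","top"):
    p,d=arm.capture(n);cv2.imwrite(f"pics/{n}0.png",p[:,:,::-1]);np.savez(f"{n}0.npz",p=p,d=d)
    for k in("coarse_grip","fine_grip","rack","cradle"):
        for r in arm.regions_of(n,k)[:4]:
            w,_=cloud(n,r['pixels'],d);print(n,k,round(r['p'],2),r['box'],np.median(w,0).round(3),w.max(0).round(3)) if len(w) else print(n,k,r['box'])
E
```

```text
pics
{'clock': 0.0, 'joint_positions': array([-77.95614786,  19.07390073,  -3.70816639,  83.70701427,
         1.23839095,  77.34290656,  -5.06993192]), 'joint_velocities': array([-0.02212085,  0.07294502, -0.01752415, -0.086785  ,  0.01405883,
        0.0017039 , -0.04609456]), 'joint_efforts': array([ 4.19503476e-04, -6.23284006e+01,  2.47489032e-02, -3.89872599e+01,
       -6.12873165e-02,  4.01805143e-02,  1.55804942e-04]), 'tool_pos': array([0.14410695, 0.60779087, 0.24672457]), 'eef_rot': array([[-9.73036081e-01,  2.30652802e-01, -2.64556063e-04],
       [ 2.30652941e-01,  9.73035017e-01, -1.44076851e-03],
       [-7.48949796e-05, -1.46294037e-03, -9.99998927e-01]]), 'contact_force': array([-0.01589622, -0.36845944, -0.90963005]), 'moment': array([-0.0026644 , -0.00304836, -0.00763346]), 'grip_force': 0.0, 'opening': 0.08698497858652797} 0.025
scene coarse_grip 0.83 [158.9, 225.0, 29.5, 13.6] [ 0.509 -0.215  0.036] [ 0.514 -0.17   0.06 ]
scene coarse_grip 0.78 [133.5, 203.4, 31.9, 11.3] [ 0.393 -0.234  0.02 ] [ 0.418 -0.196  0.047]
scene coarse_grip 0.57 [208.3, 206.5, 35.3, 11.5] [ 0.529 -0.062  0.02 ] [ 0.547 -0.021  0.046]
scene fine_grip 0.69 [176.9, 241.8, 18.8, 15.5] [ 0.586 -0.212  0.04 ] [ 0.589 -0.184  0.059]
scene rack 0.51 [156.0, 221.5, 32.5, 19.7] [ 0.509 -0.213  0.035] [ 0.514 -0.161  0.06 ]
scene cradle 0.69 [249.4, 129.3, 109.3, 86.7] [0.567 0.19  0.083] [0.641 0.444 0.166]
scene cradle 0.69 [157.6, 221.9, 31.4, 19.8] [ 0.509 -0.214  0.038] [ 0.514 -0.17   0.06 ]
top coarse_grip 0.66 [299.5, 151.2, 65.7, 25.2] [ 0.654 -0.283  0.009] [ 0.697 -0.141  0.021]
top coarse_grip 0.35 [313.0, 209.2, 30.0, 6.6] [ 0.502 -0.208  0.036] [ 0.517 -0.167  0.063]
top rack 0.79 [304.5, 181.4, 48.9, 43.4] [ 0.541 -0.209  0.02 ] [ 0.608 -0.147  0.054]
top cradle 0.9 [126.2, 173.9, 116.7, 61.4] [0.527 0.202 0.102] [0.641 0.374 0.169]
```

Run:
```python
from h import *
a=cv2.imread("pics/top0.png");b=cv2.imread("pics/scene0.png")
cv2.imwrite("pics/top_c.png",cv2.resize(a[130:280,100:400],None,fx=2.66,fy=2.66,interpolation=cv2.INTER_CUBIC))
cv2.imwrite("pics/scene_c.png",cv2.resize(b[110:290,120:380],None,fx=3,fy=3,interpolation=cv2.INTER_CUBIC))
```

```text
(no output)
```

View pics/top_c.png

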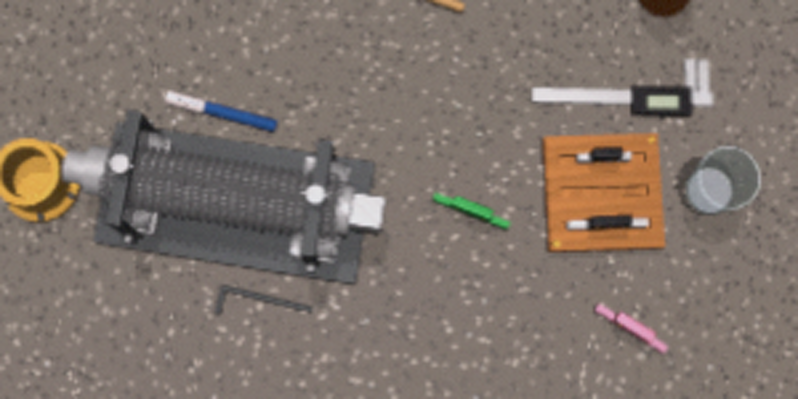

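View pics/scene_c.png

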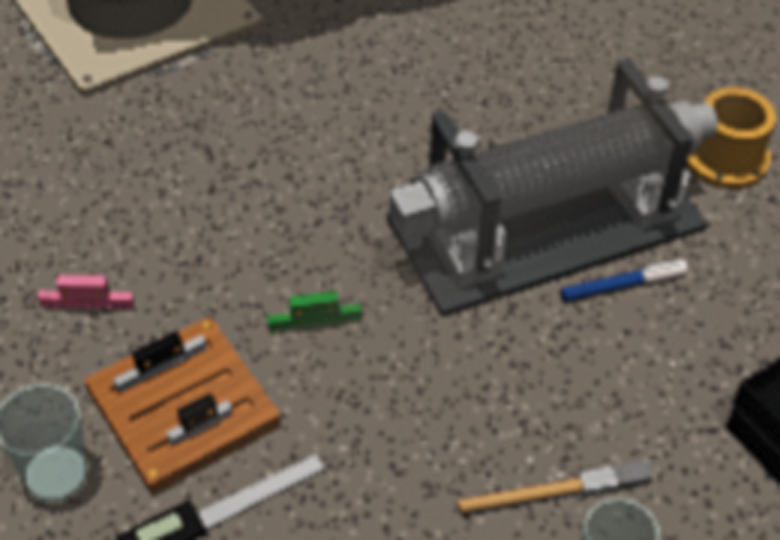

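The top crop shows four candidates: the black leaf with long plate at crop (608,222), the shorter black leaf at (605,156), the green one at (472,210) and the pink one at (632,328). The long black one in the rack's near slot fits coarse_grip: it is black, in an outer slot, and has the longer plate. I'll confirm it in a crop and measure it along with the screw.

Run:
```python
from h import *
from scipy.optimize import least_squares
for n in("top","scene"):
    c=arm.calibration(n);R=np.array(c['R']);print(n,'cam pos',(-R.T@np.array(c['t'])).round(3),c['fx'],c['k1'])
    z=np.load(f"{n}0.npz");d=z['d'];p=z['p'].astype(int)
    W,uv=cloud(n,np.ones_like(d,bool),d);C=p[uv[:,1],uv[:,0]]
    for nm,xc in(('coarse',.503),('fine',.585)):
        near=(abs(W[:,0]-xc)<.035)&(abs(W[:,1]+.21)<.06)&(W[:,2]>.024)
        print(nm)
        for lab,m in(('black',near&(C.max(1)<70)&(W[:,2]>.04)),('grey',near&(C.min(1)>100))):
            w=W[m]
            if len(w)<4: continue
            vx=np.polyfit(w[:,1],w[:,0],1)
            print(lab,len(w),w.mean(0).round(4),'y',w[:,1].min().round(4),w[:,1].max().round(4),'zmax',w[:,2].max().round(4),'slope deg',np.degrees(np.arctan(vx[0])).round(2),'px',uv[m].min(0),uv[m].max(0))
    # screw
    m=(W[:,2]>.09)&(W[:,2]<.128)&(abs(W[:,1]-.2)<.065)&(abs(W[:,0]-.55)<.06);w=W[m]
    # parameters x0 at y=.2, slope, radius; 
    def f(q): 
        x=w[:,0]-q[0]-q[1]*(w[:,1]-.2); return np.hypot(x*np.cos(np.arctan(q[1])),w[:,2]-.087-q[3])-q[2]
    for fixed in(0,1):
        s=least_squares((lambda q:f([q[0],q[1],q[2],0 if fixed else q[3]])),[.55,-.1,.034,0],loss='soft_l1',f_scale=.001);print('screw',len(w),s.x.round(4),'ang',np.degrees(np.arctan(s.x[1])).round(2),np.std(s.fun).round(4))
    # clamps
    m=(W[:,2]>.135)&(W[:,2]<.19)&(W[:,1]>.05)&(W[:,1]<.4)&(abs(W[:,0]-.55)<.12);w=W[m]
    for lo,hi in((.05,.2),(.2,.36)):
        k=w[(w[:,1]>lo)&(w[:,1]<hi)];print('clamp',len(k),k.mean(0).round(4),k.min(0).round(3),k.max(0).round(3))
    for nm in("coarse",): pass
a=cv2.imread("pics/top0.png");b=cv2.imread("pics/scene0.png")
A=cv2.resize(a[176:230,298:360],(372,324),interpolation=cv2.INTER_CUBIC);B=cv2.resize(b[214:278,145:217],(364,324),interpolation=cv2.INTER_CUBIC)
cv2.imwrite("pics/leaf.png",np.hstack([A,B]))
```

```text
top cam pos [0.312 0.043 1.438] 482.3220342019336 -0.13488640918429493
coarse
black 61 [ 0.5015 -0.2128  0.0542] y -0.234 -0.1916 zmax 0.0632 slope deg -2.87 px [322 211] [336 215]
grey 44 [ 0.5033 -0.2111  0.034 ] y -0.2596 -0.1681 zmax 0.0577 slope deg -0.37 px [313 212] [343 215]
fine
black 43 [ 0.5776 -0.2127  0.0548] y -0.2287 -0.1962 zmax 0.0617 slope deg -2.48 px [322 186] [333 189]
grey 24 [ 0.5789 -0.2089  0.0319] y -0.2427 -0.1845 zmax 0.0386 slope deg -1.52 px [317 187] [336 190]
screw 1060 [0.542  0.1937 0.0322 0.0008] ang 10.96 0.0032
screw 1060 [0.542  0.1927 0.0328 0.    ] ang 10.9 0.0032
clamp 272 [0.5224 0.1053 0.145 ] [0.463 0.088 0.135] [0.585 0.123 0.165]
clamp 286 [0.5593 0.3023 0.1452] [0.501 0.286 0.135] [0.621 0.321 0.169]
scene cam pos [ 1.181 -0.427  1.003] 432.52908604839683 -0.00948315085088856
coarse
black 116 [ 0.5087 -0.2136  0.0517] y -0.2346 -0.1903 zmax 0.0602 slope deg 0.46 px [164 221] [180 233]
grey 41 [ 0.5052 -0.2134  0.033 ] y -0.2555 -0.1677 zmax 0.0369 slope deg 0.62 px [158 222] [187 237]
fine
black 85 [ 0.5847 -0.2136  0.052 ] y -0.2289 -0.1976 zmax 0.0622 slope deg -0.74 px [180 242] [191 252]
grey 28 [ 0.5813 -0.2112  0.0331] y -0.2419 -0.1799 zmax 0.0498 slope deg -0.28 px [176 243] [196 255]
screw 867 [ 5.424e-01  1.875e-01  3.390e-02 -1.000e-04] ang 10.62 0.0029
screw 867 [0.5424 0.1876 0.0338 0.    ] ang 10.62 0.0029
clamp 238 [0.5305 0.1042 0.1453] [0.465 0.089 0.135] [0.587 0.124 0.166]
clamp 232 [0.5677 0.302  0.1451] [0.503 0.286 0.135] [0.625 0.323 0.166]
```

View pics/leaf.png

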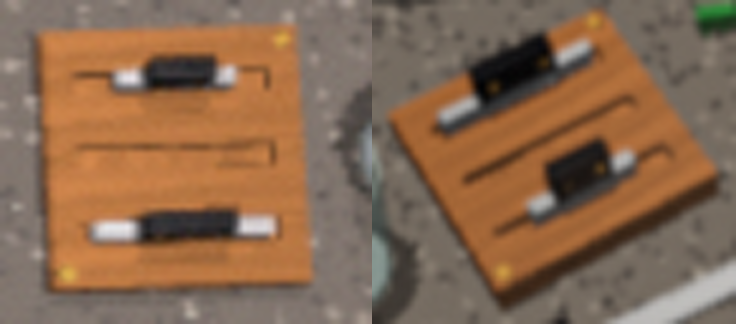

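The crop confirms it: the long-plated black leaf (top picture (329,213), full-length bright plate ends) is the coarse one. I'll go there now.

>>> step_arm(targets=[[0,0,0.145,0,0,0,100],[0,0,0.145,0,0,0,100],[0,0,0.145,0,0,0,100],[0,0,0.145,0,0,0,100],[0,0,0.145,0,0,0,100],[0,0,0.145,0,0,0,100],[0,0,0.145,0,0,0,100],[0,0,0.145,0,0,0,100],[0,0,0.145,0,0,0,100]])

```text
clock: 1.4
tool_pos: [0.1441, 0.6082, 0.2476]
eef_rot: [[-0.027, 1.0, -0.0], [1.0, 0.027, 0.0], [0.0, -0.0, -1.0]]
contact_force: [-0.1, 0.5, -0.9]
opening: 0.0866
grip_force: 0.0
```

>>> step_arm(targets=[[0,0,0,-0.032,0.0295,0,100],[0,0,0,-0.032,0.0295,0,100],[0,0,0,-0.032,0.0295,0,100],[0,0,0,-0.032,0.0295,0,100],[0,0,0,-0.032,0.0295,0,100],[0,0,0,-0.032,0.0295,0,100],[0,0,0,-0.032,0.0295,0,100],[0,0,0,-0.032,0.0295,0,100],[0,0,0,-0.032,0.0295,0,100],[0,0,0,-0.032,0.0295,0,100]])

```text
clock: 2.4
tool_pos: [0.4506, 0.2967, 0.2479]
eef_rot: [[-0.033, 0.999, 0.0], [0.999, 0.033, 0.001], [0.001, 0.0, -1.0]]
contact_force: [0.9, 0.2, 0.2]
opening: 0.087
grip_force: 0.0
```

>>> step_arm(targets=[[0,0,0,-0.049,0.003,0,100],[0,0,0,-0.049,0.003,0,100],[0,0,0,-0.049,0.003,0,100],[0,0,0,-0.049,0.003,0,100],[0,0,0,-0.049,0.003,0,100],[0,0,0,-0.049,0.003,0,100],[0,0,0,-0.049,0.003,0,100],[0,0,0,-0.049,0.003,0,100],[0,0,0,-0.049,0.003,0,100],[0,0,0,-0.049,0.003,0,100]])

```text
clock: 3.4
tool_pos: [0.4957, -0.1925, 0.248]
eef_rot: [[-0.034, 0.999, 0.002], [0.999, 0.034, 0.001], [0.001, 0.002, -1.0]]
contact_force: [1.1, 0.0, -0.4]
opening: 0.0875
grip_force: 0.0
```

>>> step_arm(targets=[[0,0,0,-0.0206,0.0086,0.03,50],[0,0,0,0,0,0.04,50],[0,0,0,0,0,0.04,50],[0,0,0,0,0,0.03,50],[0,0,0,0,0,0.02,50],[0,0,0,0,0,0.02,50],[0,0,0,0,0,0.014,50],[0,0,0,0,0,0,50]])

```text
clock: 4.2
tool_pos: [0.5041, -0.2106, 0.0521]
eef_rot: [[-0.033, 0.999, -0.003], [0.999, 0.033, 0.0], [0.001, -0.003, -1.0]]
contact_force: [-0.4, 0.9, -0.4]
opening: 0.0441
grip_force: 0.0
```

>>> step_arm(newtons=8, targets=[[0,0,0,0,0,0,25],[0,0,0,0,0,0,0],[0,0,0,0,0,0,0],[0,0,0,0,0,0,0],[0,0,0,0,0,0,0]])

```text
clock: 4.7
tool_pos: [0.5051, -0.2109, 0.0538]
eef_rot: [[-0.033, 0.999, 0.0], [0.999, 0.033, 0.0], [0.0, 0.0, -1.0]]
contact_force: [-0.5, -0.3, 0.2]
opening: 0.0124
grip_force: 7.9
```

>>> step_arm(newtons=25, targets=[[0,0,0,0,0,0,0],[0,0,0,0,0,0,0],[0,0,0,0,0,-0.01,0],[0,0,0,0,0,-0.02,0],[0,0,0,0,0,-0.03,0],[0,0,0,0,0,-0.04,0],[0,0,0,0,0,-0.04,0],[0,0,0.11,0,0,-0.03,0],[0,0,0.11,0,0,0,0],[0,0,0,0,0,0,0]])

```text
clock: 5.7
tool_pos: [0.5054, -0.2111, 0.2246]
eef_rot: [[0.187, 0.982, 0.002], [0.982, -0.187, 0.0], [0.0, 0.002, -1.0]]
contact_force: [-0.1, 0.1, -1.5]
opening: 0.0117
grip_force: 24.9
```

```bash
cat > goto.py <<'E'
import sys
from h import *
s=arm.read_state();R=s['eef_rot'];p=s['tool_pos']
t=np.array(eval(sys.argv[1]));print(p.round(4),'shift in tool axes',(R.T@(t-p)).round(4),'x-axis deg from y',np.degrees(np.arctan2(R[0,0],R[1,0])).round(2),'down tilt',R[2].round(4),'F',s['contact_force'].round(1),'M',s['moment'].round(2),'clk',s['clock'],s['opening'])
E
python3 goto.py "[.5428,.2035,.21]"
python3 - <<'E'
from h import *
for n in("scene","top"):
    p,d=arm.capture(n)
    c=p[190:250,140:220] if n=="scene" else p[170:235,295:365]
    cv2.imwrite(f"pics/lift_{n}.png",cv2.resize(c[:,:,::-1],(400,300),interpolation=cv2.INTER_CUBIC))
cv2.imwrite("pics/lift.png",np.hstack([cv2.imread("pics/lift_scene.png"),cv2.imread("pics/lift_top.png")]))
E
```

```text
[ 0.5054 -0.2111  0.2246] shift in tool axes [ 0.4142 -0.041   0.0147] x-axis deg from y 10.81 down tilt [ 4.0e-04  1.8e-03 -1.0e+00] F [-0.1  0.1 -1.5] M [-0.12  0.1   0.03] clk 5.7 0.011652367430359478
```

View pics/lift.png

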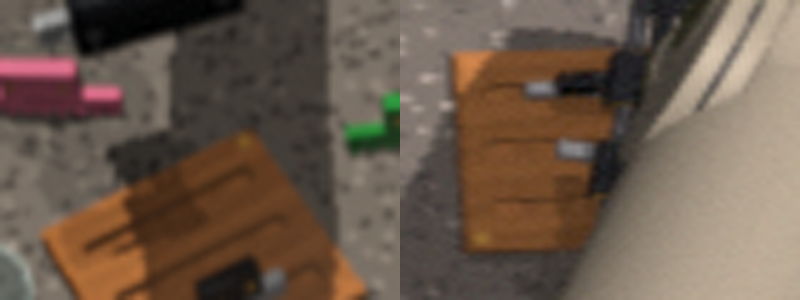

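The leaf is held and its slot is empty; the fine leaf is still in place. Next is the carry over the screw.

>>> step_arm(targets=[[0,0,0,0.02,-0.002,-0.005,0],[0,0,0,0.044,-0.0045,0,0],[0,0,0,0.048,-0.0045,0,0],[0,0,0,0.048,-0.0045,0,0],[0,0,0,0.048,-0.0045,0,0],[0,0,0,0.048,-0.0045,0,0],[0,0,0,0.048,-0.0045,0,0],[0,0,0,0.048,-0.0045,0,0],[0,0,0,0.042,-0.005,0,0],[0,0,0,0.02,-0.0025,0,0]])

```text
clock: 6.8
tool_pos: [0.5405, 0.2081, 0.2272]
eef_rot: [[0.178, 0.984, -0.002], [0.984, -0.178, -0.0], [-0.001, -0.002, -1.0]]
contact_force: [-0.4, -0.1, -1.6]
opening: 0.0119
grip_force: 24.9
```

>>> step_arm(targets=[[0,0,0,0,0,0,0],[0,0,0,0,0,0.02,0],[0,0,0,0,0,0.02,0],[0,0,0,0,0,0,0],[0,0,0,0,0,0,0]])

```text
clock: 7.3
tool_pos: [0.5418, 0.2021, 0.1887]
eef_rot: [[0.187, 0.982, -0.0], [0.982, -0.187, -0.001], [-0.001, -0.0, -1.0]]
contact_force: [-0.5, 0.3, -0.3]
opening: 0.0118
grip_force: 24.9
```

```bash
python3 goto.py "[.5428,.2035,.1648]"
python3 - <<'E'
from h import *
o=[]
for n in("scene","top"):
    p,d=arm.capture(n)
    np.savez(f"{n}1.npz",p=p,d=d)
    c=p[125:225,245:365] if n=="scene" else p[160:250,120:250]
    o.append(cv2.resize(c[:,:,::-1],(400,330),interpolation=cv2.INTER_CUBIC))
cv2.imwrite("pics/over.png",np.hstack(o))
E
```

```text
[0.5418 0.2021 0.1887] shift in tool axes [0.0016 0.0007 0.0239] x-axis deg from y 10.76 down tilt [-8.e-04 -3.e-04 -1.e+00] F [-0.5  0.3 -0.3] M [-0.06  0.1  -0.02] clk 7.3 0.011804269079575873
```

View pics/over.png

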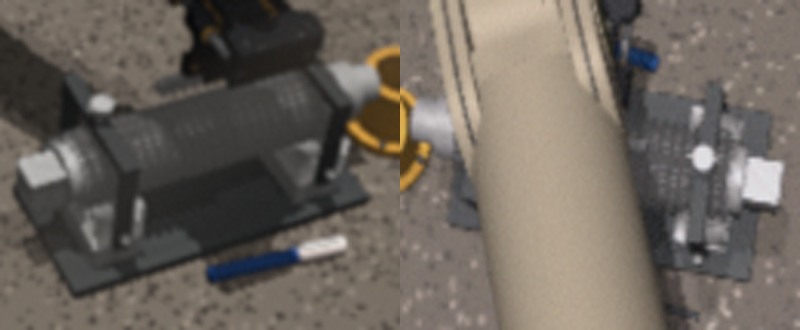

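The scene half of the picture shows the leaf's free end at crop (170,80), above and over the screw between the clamps; the top camera's view is blocked by the arm. A quick consistency check of the screw line follows.

Run:
```python
from h import *
z=np.load("scene1.npz");W,uv=cloud("scene",np.ones((384,512),bool),z['d']);C=z['p'].astype(int)[uv[:,1],uv[:,0]]
m=(W[:,2]>.14)&(W[:,2]<.2)&(abs(W[:,0]-.536)<.03)&(W[:,1]>.145)&(W[:,1]<.178);w=W[m]
print('leaf end a',m.sum(),w.mean(0).round(4),w.min(0).round(4),w.max(0).round(4))
t=np.array([.5418,.2021]);ax=np.array([.187,.982]);n=np.array([.982,-.187])
print('leaf offset normal to tool axis',((w[:,:2]-t)@n).round(4)[:30], 'along min',((w[:,:2]-t)@ax).min().round(4))
for c in("top","scene"):
    z=np.load(f"{c}0.npz");W,uv=cloud(c,np.ones((384,512),bool),z['d']);C=z['p'].astype(int)[uv[:,1],uv[:,0]]
    for y in(.105,.302):
        m=(W[:,2]>.14)&(W[:,2]<.19)&(abs(W[:,1]-y)<.03)&(abs(W[:,0]-.54)<.06)&(C.min(1)>130);w=W[m];print(c,'thumb',m.sum(),w.mean(0).round(4),'off line',((w.mean(0)[:2]-[.5428,.2035])@n).round(4))
    # V-block/plate symmetric check: normals offset of plate edges
    m=(W[:,2]>.006)&(W[:,2]<.016)&(abs((W[:,:2]-[.5428,.2035])@ax)<.12)&(C.max(1)<90);q=(W[m][:,:2]-[.5428,.2035])@n;print(c,'plate edges',np.percentile(q,[1,99]).round(4))
    # circle fit by strips: highest points offset
```

```text
leaf end a 48 [0.5392 0.1668 0.1646] [0.5327 0.1562 0.1496] [0.5462 0.1777 0.1808]
leaf offset normal to tool axis [ 0.0053  0.0088 -0.0017  0.0068 -0.002   0.0015 -0.0005 -0.0022  0.0018
  0.005   0.0002  0.0028  0.001   0.0019  0.0037  0.0062  0.0036  0.0053
  0.0007  0.0026  0.0045  0.0036  0.0068  0.0066  0.0066  0.0052  0.0018
  0.006   0.0065  0.0043] along min -0.046
top thumb 47 [0.5243 0.1045 0.1599] off line 0.0003
top thumb 46 [0.5609 0.3026 0.1616] off line -0.0008
top plate edges [-0.4468  0.2819]
scene thumb 29 [0.5237 0.108  0.1609] off line -0.0009
scene thumb 18 [0.5625 0.3042 0.1633] off line 0.0005
scene plate edges [-0.1015  0.4434]
```

>>> step_arm(targets=[[0,0,0,0.0015,0.0008,0.01,0],[0,0,0,0,0,0.008,0],[0,0,0,0,0,0.004,0],[0,0,0,0,0,0,0],[0,0,0,0,0,0.001,0],[0,0,0,0,0,0.001,0],[0,0,0,0,0,0.001,0],[0,0,0,0,0,0,0]])

```text
clock: 8.2
tool_pos: [0.5427, 0.2048, 0.1635]
eef_rot: [[0.186, 0.983, -0.0], [0.983, -0.186, 0.0], [0.0, -0.0, -1.0]]
contact_force: [0.4, 0.2, -1.4]
opening: 0.0117
grip_force: 24.9
```

```bash
python3 goto.py "[.5428,.2035,.1563]"
```

```text
[0.5427 0.2048 0.1635] shift in tool axes [-0.0012  0.0003  0.0072] x-axis deg from y 10.71 down tilt [ 1.e-04 -1.e-04 -1.e+00] F [ 0.4  0.2 -1.4] M [-0.11 -0.   -0.06] clk 8.2 0.011744192639570604
```

>>> step_arm(targets=[[0,0,0,0,0,0.0007,0],[0,0,0,0,0,0.0007,0],[0,0,0,0,0,0.0005,0],[0,0,0,0,0,0.0005,0],[0,0,0,0,0,0,0]])

```text
clock: 8.7
tool_pos: [0.5427, 0.2047, 0.1611]
eef_rot: [[0.186, 0.983, -0.0], [0.983, -0.186, -0.0], [-0.0, -0.0, -1.0]]
contact_force: [0.1, -0.1, -1.0]
opening: 0.0116
grip_force: 24.9
```

>>> step_arm(targets=[[0,0,0,0,0,0.0005,0],[0,0,0,0,0,0.0005,0],[0,0,0,0,0,0,0]])

```text
clock: 9.0
tool_pos: [0.5427, 0.2048, 0.1601]
eef_rot: [[0.186, 0.983, -0.0], [0.983, -0.186, 0.0], [0.0, -0.0, -1.0]]
contact_force: [-0.1, 0.2, -0.8]
opening: 0.0119
grip_force: 24.9
```

>>> step_arm(targets=[[0,0,0,0,0,0.0005,0],[0,0,0,0,0,0.0005,0],[0,0,0,0,0,0,0]])

```text
clock: 9.3
tool_pos: [0.5427, 0.2048, 0.1591]
eef_rot: [[0.186, 0.983, -0.0], [0.983, -0.186, 0.0], [0.0, -0.0, -1.0]]
contact_force: [-0.3, 0.2, -2.4]
opening: 0.0116
grip_force: 24.9
```

>>> step_arm(targets=[[0,0,0,0,0,0.0005,0],[0,0,0,0,0,0,0]])

```text
clock: 9.5
tool_pos: [0.5427, 0.2048, 0.1586]
eef_rot: [[0.186, 0.983, -0.0], [0.983, -0.186, 0.0], [0.0, -0.0, -1.0]]
contact_force: [-0.1, 0.3, -2.1]
opening: 0.0117
grip_force: 24.9
```

>>> step_arm(targets=[[0,0,0,0,0,0.0005,0],[0,0,0,0,0,0,0]])

```text
clock: 9.7
tool_pos: [0.5427, 0.2048, 0.1581]
eef_rot: [[0.186, 0.983, -0.0], [0.983, -0.186, 0.0], [0.0, -0.0, -1.0]]
contact_force: [0.5, 0.8, -1.6]
opening: 0.0119
grip_force: 24.9
```

```bash
python3 goto.py "[.5428,.2035,.1563]"
```

```text
[0.5427 0.2048 0.1581] shift in tool axes [-0.0012  0.0003  0.0018] x-axis deg from y 10.71 down tilt [ 0. -0. -1.] F [ 0.5  0.8 -1.6] M [-0.13  0.06  0.02] clk 9.7 0.011948073750315955
```

>>> step_arm(targets=[[0,0,0,0,0,0.0005,0],[0,0,0,0,0,0.0005,0],[0,0,0,0,0,0,0]])

```text
clock: 10.0
tool_pos: [0.5427, 0.2048, 0.1571]
eef_rot: [[0.186, 0.983, -0.0], [0.983, -0.186, 0.0], [0.0, -0.0, -1.0]]
contact_force: [-0.3, 0.2, -1.6]
opening: 0.0117
grip_force: 24.9
```

>>> step_arm(targets=[[0,0,0,0,0,0.0005,0],[0,0,0,0,0,0,0]])

```text
clock: 10.2
tool_pos: [0.5428, 0.2047, 0.1566]
eef_rot: [[0.186, 0.983, -0.0], [0.983, -0.186, -0.0], [-0.0, -0.0, -1.0]]
contact_force: [0.8, 0.3, -1.1]
opening: 0.0115
grip_force: 24.9
```

>>> step_arm(targets=[[0,0,0,0,0,0.0005,0],[0,0,0,0,0,0,0]])

```text
clock: 10.4
tool_pos: [0.5428, 0.2046, 0.1563]
eef_rot: [[0.186, 0.983, 0.0], [0.983, -0.186, 0.0], [0.0, 0.0, -1.0]]
contact_force: [-1.0, -1.4, 2.0]
opening: 0.0119
grip_force: 24.9
```

Contact comes exactly at the home height (TCP 0.1563). I'll check with small sideways feels along the screw.

>>> step_arm(targets=[[0,0,0,0.0007,0,-0.0003,0],[0,0,0,0.0007,0,0,0],[0,0,0,0,0,0,0]])

```text
clock: 10.7
tool_pos: [0.5429, 0.2048, 0.1563]
eef_rot: [[0.187, 0.982, -0.001], [0.982, -0.187, -0.002], [-0.002, -0.001, -1.0]]
contact_force: [-2.3, -5.7, 2.7]
opening: 0.0121
grip_force: 24.9
```

>>> step_arm(targets=[[0,0,0,-0.0007,0,0,0],[0,0,0,-0.0007,0,0,0],[0,0,0,-0.0007,0,0,0],[0,0,0,-0.0005,0,0,0],[0,0,0,0,0,0,0]])

```text
clock: 11.2
tool_pos: [0.5425, 0.204, 0.1564]
eef_rot: [[0.185, 0.983, 0.0], [0.983, -0.185, 0.0], [0.0, 0.0, -1.0]]
contact_force: [1.1, 0.3, -2.1]
opening: 0.0116
grip_force: 24.9
```

>>> step_arm(targets=[[0,0,0,0,0,0,0],[0,0,0,-0.0007,0,0,0],[0,0,0,0,0,0,0]])

```text
clock: 11.5
tool_pos: [0.5424, 0.2034, 0.1565]
eef_rot: [[0.186, 0.983, 0.0], [0.983, -0.186, 0.001], [0.001, 0.0, -1.0]]
contact_force: [1.0, 2.3, -1.6]
opening: 0.0118
grip_force: 24.9
```

```bash
python3 goto.py "[.5428,.2035,.1563]"
```

```text
[0.5424 0.2034 0.1565] shift in tool axes [0.0002 0.0004 0.0002] x-axis deg from y 10.69 down tilt [ 8.e-04  1.e-04 -1.e+00] F [ 1.   2.3 -1.6] M [ 0.37 -0.01  0.05] clk 11.5 0.011761532864075781
```

>>> step_arm(targets=[[0,0,0,0.0005,0.0001,0,0],[0,0,0,0.0004,0.0001,0,0],[0,0,0,0,0,0.0003,0],[0,0,0,0,0,0.0002,0],[0,0,0,0,0,0.0002,0],[0,0,0,0,0,0,0]])

```text
clock: 12.1
tool_pos: [0.5429, 0.2036, 0.1562]
eef_rot: [[0.186, 0.983, 0.0], [0.983, -0.186, 0.0], [0.0, 0.0, -1.0]]
contact_force: [-3.4, -0.7, 5.6]
opening: 0.0116
grip_force: 24.9
```

```bash
python3 goto.py "[.5428,.2035,.1563]"
```

```text
[0.5429 0.2036 0.1562] shift in tool axes [-0.0001 -0.     -0.0001] x-axis deg from y 10.73 down tilt [ 3.e-04  0.e+00 -1.e+00] F [-3.4 -0.7  5.6] M [-0.28  0.71 -0.02] clk 12.1 0.011633626011784602
```

>>> step_arm(targets=[[0,0,0,0,-0.0001,0.0002,0],[0,0,0,0,0,0,0],[0,0,0,0,0,0,0],[0,0,0,0,0,0,0],[0,0,0,0,0,0,0],[0,0,0,0,0,0,0],[0,0,0,0,0,0,0],[0,0,0,0,0,0,0],[0,0,0,0,0,0,0],[0,0,0,0,0,0,0]])

```text
clock: 13.1
tool_pos: [0.5429, 0.2036, 0.1562]
eef_rot: [[0.186, 0.983, 0.0], [0.983, -0.186, 0.0], [0.0, 0.0, -1.0]]
contact_force: [-4.5, -1.4, 5.9]
opening: 0.0119
grip_force: 24.9
```

>>> step_arm(targets=[[0,0,0,0,0,0,0],[0,0,0,0,0,0,0],[0,0,0,0,0,0,0],[0,0,0,0,0,0,0]])

```text
clock: 13.5
tool_pos: [0.5429, 0.2036, 0.1562]
eef_rot: [[0.186, 0.983, 0.0], [0.983, -0.186, 0.0], [0.001, 0.0, -1.0]]
contact_force: [-3.1, -0.4, 7.9]
opening: 0.0118
grip_force: 24.9
```

```bash
python3 goto.py "[.5428,.2035,.1563]"
```

```text
[0.5429 0.2036 0.1562] shift in tool axes [-0.0001 -0.0001 -0.0001] x-axis deg from y 10.73 down tilt [ 5.e-04  3.e-04 -1.e+00] F [-3.1 -0.4  7.9] M [-0.37  0.74 -0.  ] clk 13.5 0.01176442779919542
```

>>> step_arm(newtons=5, targets=[[0,0,0,0,-0.0002,-0.0005,0],[0,0,0,0,0,0,0],[0,0,0,0,0,0,18],[0,0,0,0,0,0,22],[0,0,0,0,0,0,35],[0,0,0,0,0,0,50],[0,0,0,0,0,0,50],[0,0,0,0,0,0,50]])

```text
clock: 14.3
tool_pos: [0.5425, 0.2038, 0.156]
eef_rot: [[0.186, 0.983, -0.0], [0.983, -0.186, 0.0], [0.0, -0.0, -1.0]]
contact_force: [-0.3, -0.2, -0.6]
opening: 0.0406
grip_force: 0.0
```

>>> step_arm(targets=[[0,0,0,0,0,-0.005,50],[0,0,0,0,0,-0.015,50],[0,0,0,0,0,-0.03,50],[0,0,0,0,0,-0.04,50],[0,0,0,0,0,-0.04,50],[0,0,0,0,-0.04,0,50],[0,0,0,0,-0.04,0,50],[0,0,0,0,-0.04,0,50],[0,0,0,0,-0.02,0,50]])

```text
clock: 15.2
tool_pos: [0.4026, 0.2304, 0.2874]
eef_rot: [[0.184, 0.983, 0.0], [0.983, -0.184, 0.002], [0.002, -0.0, -1.0]]
contact_force: [0.3, 1.4, -1.1]
opening: 0.0435
grip_force: 0.0
```

Run:
```python
from h import *
o=[];n0=np.array([.5428,.2035]);ax=np.array([.187,.982]);n=np.array([.982,-.187])
for c in("scene","top"):
    p,d=arm.capture(c)
    q=p[125:225,245:365] if c=="scene" else p[160:250,120:250]
    o.append(cv2.resize(q[:,:,::-1],(400,330),interpolation=cv2.INTER_CUBIC))
    W,uv=cloud(c,np.ones((384,512),bool),d);a=(W[:,:2]-n0)@ax;b=(W[:,:2]-n0)@n
    m=(W[:,2]>.127)&(W[:,2]<.18)&(abs(a)<.06)&(abs(b)<.03)
    print(c,m.sum(),'a',a[m].min().round(4),a[m].max().round(4))
    for lo,hi in((-.05,-.026),(-.02,.02),(.026,.05)):
        k=m&(a>lo)&(a<hi);print(lo,k.sum(),'zmed,z95',np.percentile(W[k,2],[50,95]).round(4) if k.any() else '', 'b',b[k].mean().round(4) if k.any() else '')
cv2.imwrite("pics/fin.png",np.hstack(o))
```

```text
scene 213 a -0.0458 0.0446
-0.05 26 zmed,z95 [0.134  0.1359] b 0.0027
-0.02 124 zmed,z95 [0.151  0.1607] b 0.0054
0.026 26 zmed,z95 [0.1339 0.1367] b 0.0033
top 151 a -0.0496 0.04
-0.05 34 zmed,z95 [0.1356 0.1555] b -0.0004
-0.02 82 zmed,z95 [0.1576 0.1628] b -0.0011
0.026 17 zmed,z95 [0.1343 0.138 ] b 0.0001
```

View pics/fin.png

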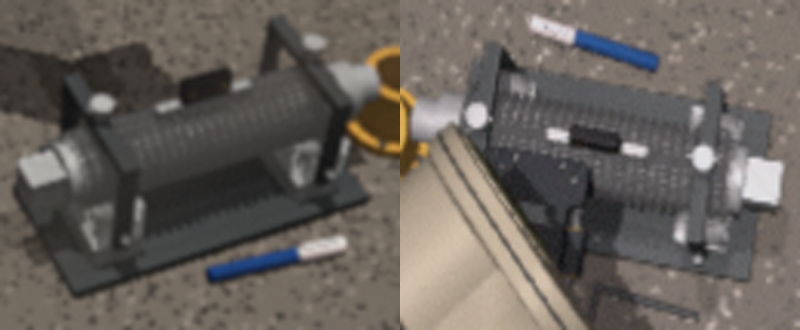

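The leaf stands upright and level in the threads: the scene half shows the grip at crop (205,87), and the top half shows the leaf at (597,140) on the screw line. Both plate ends read the same height, 0.134 m, which matches home.

```bash
python3 -c "
from station import arm
print(arm.hand_in())"
```

```text
the job is handed in; nothing more can be done
None
```

The job is handed in: the coarse leaf stands upright and level by itself, fully home in the screw threads, after being pressed at about 6–8 N for over a second and let go; I moved nothing else.

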